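# Close the bentwood boxes

## Task

Close the three round wooden boxes: give each its own lid, the one of its size, sitting flat on the rim all round. The jar left standing in the large box has to come out first: stand it upright on a free spot of the blue tool mat, wholly on the mat and without touching or shifting the brush and chisel lying there. Leave the boxes standing where they are.

Things in the scene. Friction and masses are not known exactly. Their poses are not given: they have to be found in the camera images.
- box_large: The large open round bentwood box of pale wood, loose: 116 mm outside diameter, 40 mm high, wall 4 mm (inside diameter 108 mm), floor 5 mm thick. Origin at the centre of its underside, z up. The jar stands in it at the start.
- box_medium: The medium open round bentwood box of pale wood, loose: 94 mm outside diameter, 40 mm high, wall 4 mm (inside diameter 86 mm), floor 5 mm thick. Origin at the centre of its underside, z up.
- box_small: The small open round bentwood box of pale wood, loose: 72 mm outside diameter, 40 mm high, wall 4 mm (inside diameter 64 mm), floor 5 mm thick. Origin at the centre of its underside, z up.
- lid_large: The large lid, loose, right side up: pale disc 122 mm across, 7 mm thick; under it a locating disc 92 mm across, 8 mm thick, that drops inside the large box's rim with 8 mm play all round; on top, centred, a dark knob 22 mm across, 28 mm tall. Origin: centre of the locating disc's underside, z up; disc top 15 mm, knob top 43 mm above it. Seated, its origin is 32 mm above the box's.
- lid_medium: The medium lid, loose, right side up: pale disc 100 mm across, 7 mm thick; under it a locating disc 70 mm across, 8 mm thick, that drops inside the medium box's rim with 8 mm play all round; on top, centred, a dark knob 22 mm across, 28 mm tall. Origin: centre of the locating disc's underside, z up; disc top 15 mm, knob top 43 mm above it. Seated, its origin is 32 mm above the box's.
- lid_small: The small lid, loose, right side up: pale disc 78 mm across, 7 mm thick; under it a locating disc 48 mm across, 8 mm thick, that drops inside the small box's rim with 8 mm play all round; on top, centred, a dark knob 22 mm across, 28 mm tall. Origin: centre of the locating disc's underside, z up; disc top 15 mm, knob top 43 mm above it. Seated, its origin is 32 mm above the box's.
- jar: A closed amber jar with a white cap, a straight cylinder 40 mm across and 65 mm tall, about 0.1 kg, loose, standing upright near the middle of the large box. Origin at the centre of its underside, z up.
- mat: The blue felt tool mat, fixed on the bench: 200 mm (its x) by 300 mm (its y), 4 mm thick. Origin at the centre of its underside. The brush and the chisel lie on it, roughly along its x, side by side along its y; where the free room is differs each time.
- brush: A glue brush lying loose on the mat along its own x: it reaches from -75 mm to +74 mm in x, 24 mm wide, 12 mm high. Origin on its underside at mid-length, z up. To be left alone.
- chisel: A red-handled chisel lying loose on the mat along its own x: it reaches from -74 mm to +74 mm in x, 22 mm wide, 20 mm high. Origin on its underside at mid-length, z up. To be left alone.
Not all that is in view belongs to the job. Leave any red look-alike of the lid_small alone. What is shaped like the lid_large but purple is not meant.

How it is judged:
By the outcome, as a careful person would: the job done as asked, in the order asked, and still so for the second after the job is handed in, with the robot touching nothing.
It also fails if it takes over 102 s, if anything falls off the work surface, if the arm or the gripper's body presses on something with over 40 N, if the wrist force passes 120 N, or if a joint passes its speed limit or range.

## Robot

A 6-joint arm with a two-finger parallel gripper is mounted at the origin on the work surface. World frame = base frame: x ahead of the robot, y to its left, z up, the work surface at z = 0. Lengths are in m, angles in rad, forces in N, time in s.
With the tool pointing down it reaches from about 0.35 to 0.775 m from the base axis. Payload 7.3 kg.
Tool frame: the origin (TCP) lies midway between the tips of the shut fingers; the grasp point (between the pads) lies robot.grasp_offset behind it (robot.grasp_offset is the distance from the TCP to the grasp point, in m); z points along the fingers, x is the direction in which the jaws open and shut, and the axes are right-handed (so a half turn about z gives the same grasp; the last joint's range is limited). The gripper opens to 92 mm and grips with 3 to 60 N. Pads are 19 mm wide; open, the fingers measure 130 mm over their backs; the gripper's body (75 mm by 190 mm) begins 47 mm behind the grasp point.
Start: joints at [1.043, 0.342, 1.524, -0, 1.275, -0.146], TCP at [0.196, 0.487, 0.227] pointing down, gripper open.
Joint ranges: [-2.53, 2.53], [-0.77, 2.02], [0.04, 2.7], [-1, 4.14], [0.28, 2.66], [-3.11, 3.11]. Speed limits (rad/s): [2.57, 2.57, 3.14, 3.14, 3.14, 3.14].

## Interface

Orientations are given as [roll, pitch, yaw] about the fixed x, y, z axes, in that order (R = Rz(yaw) Ry(pitch) Rx(roll)).
In Python, from cell import robot gives the robot as it stands. The module is installed in compiled form; this text tells all that it offers.
- The arm moves only by the tool move_arm, never from a script. Its argument "increments" is a list of rows, each a list of 7 numbers: the finger opening in mm, from 0 to 91.8, then the shift along the tool's x, y, z in mm, then the turn, a rotation vector about the tool's x, y, z in rad. A call has 1 to 12 rows; each row shifts and turns the pose as measured when the row begins, along the tool's axes as they then stand; what a row does not reach is not made up. A row lasts 1/8 s, in which the tool goes at most 62.5 mm and 10.7 degrees, less where a joint would pass 70% of its speed; a pose out of reach is approached as far as the arm can. A call is refused whole if a number of a shift passes 62.5 or a number of a turn 0.188, either way. A call with a gripper value outside its range is refused whole. The fingers move at their own pace and stop on an object; "newtons" is the grip in N (left out, the last holds). Time passes only in rows, so rows that do not move let the fingers close. It gives the time, the measured TCP pose, the force and the opening at its end, in the units of the state.
- robot.observe(): the state, without advancing time (a new reading comes with each control period).
- robot.read_camera(name): name is "scene" or "top" or "wrist"; returns a dict with "img" (480x640x3 uint8, red, green, blue), "fx", "fy", "cx", "cy" (pixels), "T" (4x4, takes a point from camera to world coordinates). Camera axes: x right, y down, z forward; pixel columns grow to the right and rows downward; lengths in m; the calibration is good to about 2 mm. A picture is of the moment at which its call begins. There is no depth.
- robot.hand_in(): hands the job in, once; it reports no verdict.
Trained networks look in the newest picture that a camera, given by its name, has taken for a name from the list of things; names that differ only in an ending like _2 or _b are one class to them, and where a whole thing is asked for, a point or a joint stands for the part that bears it (a point fixed in the world has none). Each returns a list of dicts, best first, with "conf" (0 to 1); they miss things now and then, are a little off and sometimes report something else, mostly with a low value. They report only what shows in the picture. A call takes as long as a camera call. They do not tell look-alikes from the thing itself.
- robot.look_for(thing, camera): "rect" ([left, top, width, height] in pixels, round what is visible of it).
The state is a dict: "time": time; "qpos": joint angles; "qvel": joint speeds; "joint_efforts": joint torques, N m; "tool_pos": TCP position; "tool_rot": TCP orientation; "contact_force": force on the tool from outside, world axes, zero at the start; "torque": the same for the moment, N m; "opening": finger opening in m.
Only numpy, scipy, OpenCV 4.12 (cv2) and the standard library are available. Lean on these libraries where they do the work, as an engineer would, in place of code of your own. Each camera call takes 0.05 s, during which the arm holds its last target.

## Working session

There is one attempt and no reset: what is moved stays moved. The work goes in short steps, Python scripts to look and compute and a tool call to move; the robot and the scene stay as the last step left them, time stands still between calls to the robot, and variables do not carry over. Pictures are saved under pics/ and viewed, and the job is handed in when it is done.

Besides the shell and the picture viewer there is one more tool, called after ">>>" as name(argument=value, ...) on one line, values as JSON. move_arm: Moves the arm, as the interface text tells. Its arguments: {"type":"object","properties":{"increments":{"type":"array"},"newtons":{"type":"number"}},"required":["increments"]}

```bash
mkdir -p pics; ls; python3 - <<'E'
from cell import robot
import cv2
s=robot.observe(); print(s); print(robot.grasp_offset)
for n in ["scene","top","wrist"]:
    c=robot.read_camera(n); cv2.imwrite(f"pics/{n}0.png",c["img"][:,:,::-1]); print(n,c["fx"],c["cx"],c["cy"],c["T"].round(3).tolist() if hasattr(c["T"],'round') else c["T"])
    for t in ["box_large","box_medium","box_small","lid_large","lid_medium","lid_small","jar","mat","brush","chisel"]:
        if n!="wrist": print(t,[( [round(v) for v in d["rect"]],round(d["conf"],2)) for d in robot.look_for(t,n)[:4]])
E
```

```text
pics
{'time': 0.0, 'qpos': array([ 1.04301129e+00,  3.42687692e-01,  1.52502556e+00, -1.95553788e-05,
        1.27540515e+00, -1.46017236e-01]), 'qvel': array([ 0.00059676,  0.00051934,  0.00096018, -0.00074384,  0.00026994,
        0.00041981]), 'joint_efforts': array([-3.94507069e-04, -4.31224322e+01, -2.44219369e+01,  7.18078902e-02,
        5.58430958e-02, -1.11253182e-04]), 'tool_pos': array([0.19537711, 0.48684458, 0.22606017]), 'tool_rot': array([-3.14138916e+00,  1.51223750e-03,  1.18903439e+00]), 'contact_force': array([-0.10043985, -0.27431301, -0.1647563 ]), 'torque': array([0.00281261, 0.02221362, 0.0049417 ]), 'opening': 0.09158695180409403}
0.0188
scene 503.936107748543 316.90659684946684 244.76054162012582 [[-0.36, 0.785, -0.503, 0.998], [0.933, 0.31, -0.184, 0.205], [0.011, -0.536, -0.844, 0.939], [0.0, 0.0, 0.0, 1.0]]
box_large [([259, 272, 64, 67], 0.81)]
box_medium [([434, 340, 54, 53], 0.81)]
box_small [([352, 311, 35, 46], 0.77)]
lid_large [([448, 266, 61, 55], 0.96), ([498, 216, 56, 45], 0.93)]
lid_medium [([296, 231, 45, 40], 0.93)]
lid_small [([376, 250, 35, 3
[... 315 characters left out ...]
 -0.996, 1.487], [0.0, 0.0, 0.0, 1.0]]
box_large [([286, 169, 42, 44], 0.75)]
box_medium [([164, 180, 34, 34], 0.97), ([162, 237, 43, 44], 0.57)]
box_small [([232, 182, 28, 27], 0.81)]
lid_large [([162, 237, 44, 44], 0.93), ([134, 300, 42, 45], 0.6)]
lid_medium [([286, 231, 35, 36], 0.79)]
lid_small [([234, 242, 24, 24], 0.9), ([242, 286, 28, 31], 0.88)]
jar [([303, 183, 11, 17], 0.76), ([355, 187, 110, 73], 0.7)]
mat [([354, 186, 109, 76], 0.93)]
brush [([384, 202, 12, 47], 0.79)]
chisel [([425, 200, 9, 58], 0.85)]
wrist 345.2779994266986 317.25328471585135 239.88924738000938 [[0.373, 0.894, 0.247, 0.127], [0.928, -0.359, -0.101, 0.515], [-0.001, 0.267, -0.964, 0.384], [0.0, 0.0, 0.0, 1.0]]
```

View pics/scene0.png

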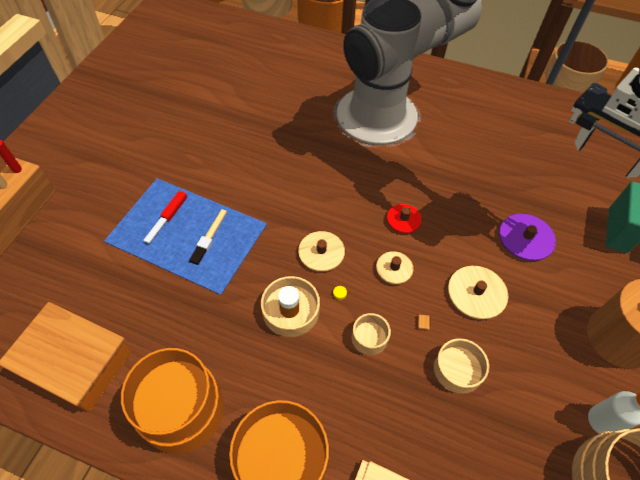

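```bash
python3 - <<'E'
import cv2
a=cv2.imread("pics/top0.png")[150:360,110:480]
cv2.imwrite("pics/top0c.png",cv2.resize(a,None,fx=2.1,fy=2.1,interpolation=cv2.INTER_CUBIC))
E
```

```text
(no output)
```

View pics/top0c.png

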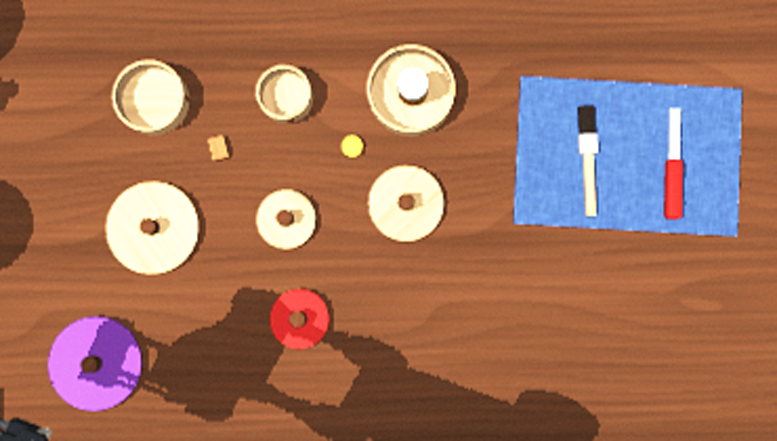

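View pics/wrist0.png

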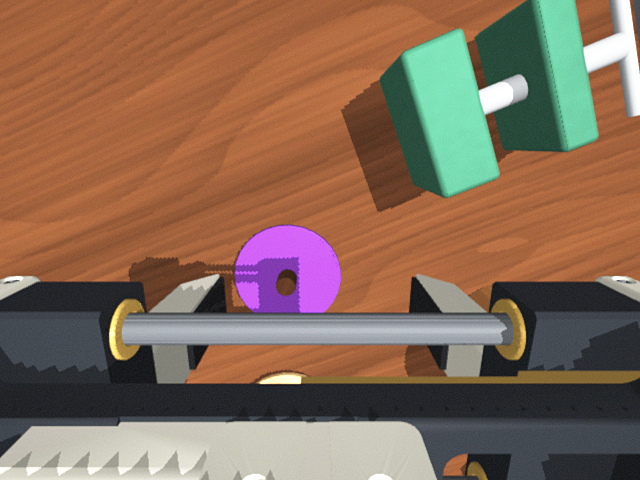

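The pale lids in the scene view are large (478,292), small (394,267) and medium (322,251). The red (404,218) and purple (527,237) ones are look-alikes. The boxes are large with jar (290,306), small (371,334) and medium (461,365). Next I'll fit the outlines to get positions.

```bash
cat > h.py <<'E'
import numpy as np, cv2
from scipy.optimize import minimize
def proj(c,P):
    T=np.array(c["T"]); p=(np.asarray(P)-T[:3,3])@T[:3,:3]
    return np.stack([c["fx"]*p[:,0]/p[:,2]+c["cx"],c["fy"]*p[:,1]/p[:,2]+c["cy"]],1)
def back(c,u,v,z):
    T=np.array(c["T"]); d=T[:3,:3]@np.array([(u-c["cx"])/c["fx"],(v-c["cy"])/c["fy"],1]); o=T[:3,3]
    return (o+d*(z-o[2])/d[2])[:2]
a=np.linspace(0,2*np.pi,60)
def circ(x,y,r,z): return np.stack([x+r*np.cos(a),y+r*np.sin(a),0*a+z],1)
def pale(img):
    h=cv2.cvtColor(img,cv2.COLOR_RGB2HSV)
    return ((h[...,0]>12)&(h[...,0]<32)&(h[...,1]<150)&(h[...,2]>140)).astype(np.uint8)
def fit(c,rect,rz,mask,z0):
    l,t,w,h=[int(round(v)) for v in rect]; m=np.zeros_like(mask); sl=np.s_[max(t-6,0):t+h+6,max(l-6,0):l+w+6]; m[sl]=mask[sl]
    n,lab,st,_=cv2.connectedComponentsWithStats(m); k=1+np.argmax(st[1:,4]); m=(lab==k).astype(np.uint8)
    pts=cv2.findContours(m,cv2.RETR_EXTERNAL,cv2.CHAIN_APPROX_NONE)[0][0]; hull=cv2.convexHull(pts).astype(np.float32)
    def hm(p): return cv2.convexHull(np.concatenate([proj(c,circ(p[0],p[1],r,z)) for r,z in rz]).astype(np.float32))
    def cost(p):
        H=hm(p); return np.mean([cv2.pointPolygonTest(H,tuple(map(float,q[0])),True)**2 for q in hull[:]]) if 0 else np.var([cv2.pointPolygonTest(H,tuple(map(float,q[0])),True) for q in hull])
    p0=back(c,l+w/2,t+h/2,z0)
    r=minimize(cost,p0,method="Nelder-Mead",options=dict(initial_simplex=[p0,p0+[.01,0],p0+[0,.01]]))
    return r.x,r.fun**.5
E
python3 - <<'E'
from cell import robot
from h import *
R={"scene":{"box_large":[259,272,64,67],"box_medium":[434,340,54,53],"box_small":[352,311,35,46],"lid_large":[448,266,61,55],"lid_medium":[296,231,49,40],"lid_small":[376,250,35,35]},
"top":{"box_large":[286,169,42,44],"box_medium":[164,180,34,34],"box_small":[232,182,28,27],"lid_large":[162,237,44,44],"lid_medium":[286,231,35,36],"lid_small":[234,242,24,24]}}
rad={"large":(58,61),"medium":(47,50),"small":(36,39)}
for n in R:
    c=robot.read_camera(n); m=pale(c["img"])
    for k,r in R[n].items():
        ty,s=k.split("_"); rb,rl=rad[s]
        rz=[(rb/1e3,0),(rb/1e3,.04)] if ty=="box" else [(rl/1e3,.008),(rl/1e3,.015)]
        x,e=fit(c,r,rz,m,.04 if ty=="box" else .015); print(n,k,x.round(4),round(e,2))
    # jar cap
    for q in robot.look_for("jar",n)[:1]:
        l,t,w,h=q["rect"]; print("jar rect",q, back(c,l+w/2,t+w/2*.8,.07))
    h=cv2.cvtColor(c["img"],cv2.COLOR_RGB2HSV)
    b=((h[...,0]>100)&(h[...,0]<125)&(h[...,1]>110)).astype(np.uint8)
    b=cv2.morphologyEx(b,cv2.MORPH_OPEN,np.ones((3,3)))
    nn,lab,st,_=cv2.connectedComponentsWithStats(b); k=1+np.argmax(st[1:,4])
    ct=cv2.findContours((lab==k).astype(np.uint8),cv2.RETR_EXTERNAL,cv2.CHAIN_APPROX_NONE)[0][0]
    bx=cv2.boxPoints(cv2.minAreaRect(np.array([back(c,*p[0],.004)*1000 for p in ct],np.float32))); print("mat",bx.round(0).tolist())
    hole=(lab!=k).astype(np.uint8); 
    red=((h[...,0]<8)|(h[...,0]>172))&(h[...,1]>180)&(h[...,2]>120)
    # things on mat: non-blue within mat hull
    hm=np.zeros_like(b); cv2.fillConvexPoly(hm,cv2.convexHull(ct),1); hm=cv2.erode(hm,np.ones((5,5)))
    th=cv2.morphologyEx(((hm>0)&(b==0)).astype(np.uint8),cv2.MORPH_CLOSE,np.ones((5,5)))
    nn,lab,st,_=cv2.connectedComponentsWithStats(th)
    for i in range(1,nn):
        if st[i,4]>60:
            ys,xs=np.where(lab==i); print("thing",st[i].tolist(),cv2.boxPoints(cv2.minAreaRect(np.array([back(c,x,y,.012)*1000 for x,y in zip(xs,ys)],np.float32))).round(0).tolist())
E
```

```text
scene box_large [0.6025 0.0072] 1.17
scene box_medium [0.5977 0.3552] 1.58
scene box_small [0.5997 0.1763] 1.33
scene lid_large [0.4292 0.3526] 0.17
scene lid_medium [0.4552 0.0163] 0.15
scene lid_small [0.4372 0.1755] 0.21
jar rect {'rect': [276.2, 286.3, 20.9, 34.9], 'conf': 0.74} [0.60753222 0.00207764]
mat [[406.0, -423.0], [604.0, -438.0], [627.0, -141.0], [429.0, -126.0]]
thing [143, 190, 45, 54, 643] [[422.0, -354.0], [576.0, -363.0], [578.0, -331.0], [424.0, -322.0]]
thing [190, 209, 37, 55, 577] [[434.0, -219.0], [436.0, -250.0], [585.0, -240.0], [583.0, -209.0]]
top box_large [0.6034 0.008 ] 0.17
top box_medium [0.6002 0.3543] 0.13
top box_small [0.6018 0.1766] 0.22
top lid_large [0.4276 0.354 ] 0.17
top lid_medium [0.4533 0.0176] 0.11
top lid_small [0.4353 0.1768] 0.12
jar rect {'rect': [300.7, 182.6, 10.8, 19.1], 'conf': 0.48} [0.60918282 0.00521971]
mat [[401.0, -423.0], [599.0, -438.0], [622.0, -141.0], [425.0, -126.0]]
thing [385, 200, 10, 53, 376] [[432.0, -237.0], [579.0, -241.0], [579.0, -216.0], [433.0, -211.0]]
thing [426, 201, 10, 54, 418] [[424.0, -351.0], [573.0, -357.0], [575.0, -332.0], [425.0, -325.0]]
```

>>> move_arm(increments=[[64,0,0,0,0,0,0.17],[64,0,0,0,0,0,0.17],[64,0,0,0,0,0,0.17],[64,0,0,0,0,0,0.17],[64,0,0,0,0,0,0.17],[64,0,0,0,0,0,0.17],[64,0,0,0,0,0,0.17]])

```text
time: 2.22
tool_pos: [0.1956, 0.4872, 0.2267]
tool_rot: [-3.142, -0.0, -0.039]
contact_force: [-0.2, -0.1, 0.6]
opening: 0.0639
```

```bash
python3 - <<'E'
from cell import robot
from h import *
for n in ["scene","top"]:
    c=robot.read_camera(n); h=cv2.cvtColor(c["img"],cv2.COLOR_RGB2HSV)
    m=((h[...,1]<60)&(h[...,2]>150)).astype(np.uint8)
    l,t,w,hh={"scene":(268,278,40,50),"top":(295,170,28,38)}[n]
    k=np.zeros_like(m);k[t:t+hh,l:l+w]=m[t:t+hh,l:l+w]
    nn,lab,st,ce=cv2.connectedComponentsWithStats(k); i=1+np.argmax(st[1:,4]); print(n,st[i],ce[i],back(c,*ce[i],.07),back(c,*ce[i],.06))
s=robot.observe();print(s["tool_pos"],s["tool_rot"],s["qpos"].round(2))
E
```

```text
scene [278 286  21  22 341] [288.42815249 295.68035191] [0.60829382 0.00610142] [0.60380601 0.00381592]
top [295 176  28  32 610] [306.47377049 192.42295082] [0.59407725 0.0045189 ] [0.59599754 0.00446289]
[0.19557825 0.48721778 0.22670601] [-3.14156256e+00  2.10742961e-05 -3.47704107e-02] [1.04 0.34 1.52 0.   1.28 1.08]
```

>>> move_arm(increments=[[64,34,40,0,0,0,-0.035],[64,34,40,0,0,0,0],[64,34,40,0,0,0,0],[64,34,40,0,0,0,0],[64,34,40,0,0,0,0],[64,34,40,0,0,0,0],[64,34,40,0,0,0,0],[64,34,40,0,0,0,0],[64,34,40,0,0,0,0],[64,34,40,0,0,0,0],[64,34,40,0,0,0,0],[64,34,40,0,0,0,0]])

```text
time: 3.82
tool_pos: [0.6272, 0.0061, 0.2278]
tool_rot: [-3.138, -0.005, 0.063]
contact_force: [-0.3, 0.2, 0.5]
opening: 0.0639
```

```bash
python3 - <<'E'
from cell import robot
from h import *
c=robot.read_camera("wrist"); cv2.imwrite("pics/w1.png",c["img"][:,:,::-1])
s=robot.observe();print(s["tool_pos"],s["tool_rot"],s["qpos"].round(2)); print(np.round(c["T"],3))
E
```

```text
[6.30656067e-01 4.91203144e-04 2.26810746e-01] [ 3.1415085  -0.00668079  0.05869769] [-0.12  0.54  1.21  0.    1.39 -0.18]
[[ 0.998  0.059  0.019  0.621]
 [ 0.062 -0.962 -0.265  0.079]
 [ 0.003  0.266 -0.964  0.386]
 [ 0.     0.     0.     1.   ]]
```

View pics/w1.png

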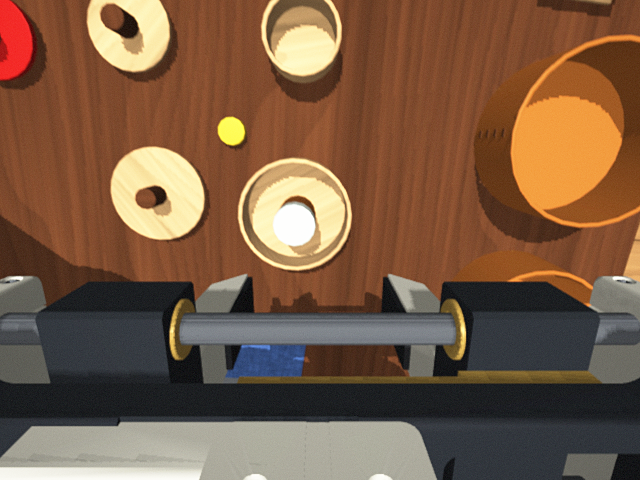

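The wrist view shows the jar cap at (295,224) in the large box, whose rim is centred near (295,214). The medium lid is at (157,194). I'll measure these.

```bash
python3 - <<'E'
from cell import robot
from h import *
c=robot.read_camera("wrist"); h=cv2.cvtColor(c["img"],cv2.COLOR_RGB2HSV); m=pale(c["img"])
x,e=fit(c,[238,158,114,113],[(.058,0),(.058,.04)],m,.04);print("box_large",x,e)
x,e=fit(c,[110,146,96,94],[(.05,.008),(.05,.015)],m,.015);print("lid_medium",x,e)
w=((h[...,1]<60)&(h[...,2]>150)).astype(np.uint8); 
x,e=fit(c,[272,200,45,46],[(.02,.055),(.02,.07)],w,.07);print("jar",x,e)
x,e=fit(c,[272,200,45,46],[(.02,.065),(.02,.07)],w,.07);print("jar",x,e)
s=robot.observe();print(s["tool_pos"],s["tool_rot"])
E
```

```text
box_large [0.60184957 0.00756991] 0.12446428720479345
lid_medium [0.45160938 0.0169916 ] 0.4598729872435492
jar [0.60254003 0.00520072] 0.499955482390672
jar [0.60268422 0.00587766] 0.5047483119385489
[0.62854975 0.00308148 0.22651186] [-3.13991073 -0.00470453  0.05774137]
```

>>> move_arm(increments=[[64,-26,-4,0,0,0,0.058],[64,0,0,40,0,0,0],[64,0,0,40,0,0,0],[64,0,0,0,0,0,0],[64,0,0,0,0,0,0]])

```text
time: 4.55
tool_pos: [0.6019, 0.0068, 0.1463]
tool_rot: [-3.139, -0.007, 0.013]
contact_force: [-0.4, -0.4, 0.7]
opening: 0.0639
```

>>> move_arm(increments=[[64,1,1,35,0,0.006,0.012],[64,0,0,35,0,0,0],[64,0,0,25,0,0,0],[64,0,0,6,0,0,0],[64,0,0,0,0,0,0]])

```text
time: 5.18
tool_pos: [0.6111, 0.0064, 0.0534]
tool_rot: [-3.141, -0.03, 0.006]
contact_force: [-0.3, 0.8, 0.1]
opening: 0.0637
```

```bash
python3 - <<'E'
from cell import robot
s=robot.observe();print(s["tool_pos"],s["tool_rot"],s["contact_force"])
s=robot.observe();print(s["tool_pos"],s["tool_rot"],s["contact_force"])
E
```

```text
[0.61113083 0.00636768 0.0533948 ] [-3.14093089 -0.0302585   0.00590844] [-0.33095593  0.84473133  0.10782367]
[0.61113083 0.00636768 0.0533948 ] [-3.14093089 -0.0302585   0.00590844] [-0.33095593  0.84473133  0.10782367]
```

>>> move_arm(increments=[[64,-8,1,4,0,-0.03,0.006],[64,0,0,0,0,0,0],[64,0,0,0,0,0,0]])

```text
time: 5.55
tool_pos: [0.6046, 0.0051, 0.0523]
tool_rot: [-3.141, -0.003, -0.0]
contact_force: [0.3, 0.4, 0.4]
opening: 0.0643
```

>>> move_arm(increments=[[64,-2,0,9,0,-0.003,0],[64,0,0,0,0,0,0],[36,0,0,0,0,0,0],[36,0,0,0,0,0,0],[36,0,0,0,0,0,0],[36,0,0,0,0,0,0]], newtons=15)

```text
time: 6.3
tool_pos: [0.6027, 0.0051, 0.0428]
tool_rot: [-3.142, -0.001, 0.0]
contact_force: [-0.2, -0.1, -0.6]
opening: 0.0393
```

>>> move_arm(increments=[[36,0,0,-15,0,0,0],[36,0,0,-25,0,0,0],[36,0,0,-30,0,0,0],[36,0,0,-20,0,0,0],[36,0,0,0,0,0,0],[36,-10,20,0,0,0,0],[36,-20,36,0,0,0,0],[36,-20,36,0,0,0,0],[36,-20,36,0,0,0,0],[36,-15,28,0,0,0,0],[36,-5,10,0,0,0,0],[36,0,0,0,0,0,0]])

```text
time: 7.8
tool_pos: [0.5032, -0.169, 0.1338]
tool_rot: [-3.139, 0.008, -0.001]
contact_force: [-0.3, 0.1, -0.5]
opening: 0.0396
```

```bash
python3 - <<'E'
from cell import robot
from h import *
for n in ["scene","wrist"]:
    c=robot.read_camera(n); cv2.imwrite(f"pics/{n}2.png",c["img"][:,:,::-1])
s=robot.observe();print(s["tool_pos"],s["tool_rot"],s["contact_force"],s["opening"])
E
```

```text
[ 0.50380865 -0.16800792  0.13390055] [-3.13946378e+00  7.71058813e-03  5.91500372e-04] [ 0.58114686  0.16034631 -0.91758386] 0.03970110513946756
```

View pics/scene2.png

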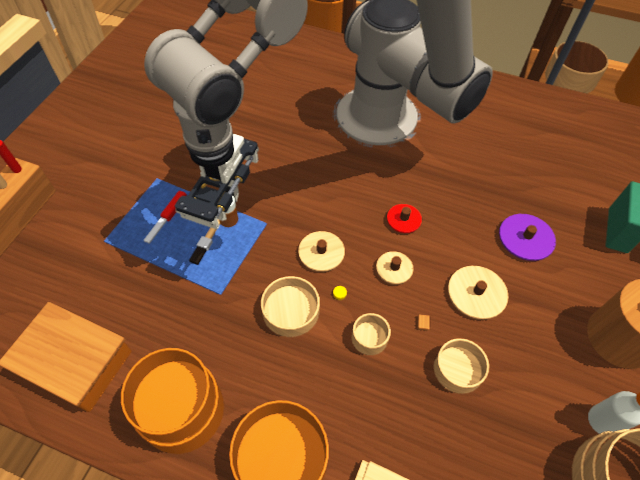

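>>> move_arm(increments=[[36,2,4,20,0,0.008,0],[36,0,0,25,0,0,0],[36,0,0,25,0,0,0],[36,0,0,10,0,0,0],[36,0,0,0,0,0,0],[36,0,0,0,0,0,0]])

```text
time: 8.65
tool_pos: [0.5096, -0.1673, 0.053]
tool_rot: [-3.14, -0.004, 0.008]
contact_force: [-0.4, 0.3, -0.8]
opening: 0.0392
```

>>> move_arm(increments=[[36,0,5,0,0,-0.004,0.008],[36,0,0,0,0,0,0],[36,0,0,7,0,0,0],[36,0,0,0,0,0,0]])

```text
time: 9.15
tool_pos: [0.5108, -0.1733, 0.0474]
tool_rot: [3.141, -0.003, -0.0]
contact_force: [-0.9, 0.2, -2.4]
opening: 0.0395
```

>>> move_arm(increments=[[36,0,0,4,0,-0.003,0],[36,0,0,0,0,0,0],[36,0,0,1,0,0,0],[36,0,0,0,0,0,0]])

```text
time: 9.65
tool_pos: [0.5107, -0.1732, 0.0419]
tool_rot: [3.142, 0.0, -0.0]
contact_force: [0.2, 0.2, -1.9]
opening: 0.0395
```

>>> move_arm(increments=[[36,0,0,1,0,0,0],[36,0,0,0,0,0,0]])

```text
time: 9.9
tool_pos: [0.511, -0.1734, 0.0418]
tool_rot: [3.141, -0.001, -0.0]
contact_force: [-0.3, 0.2, -0.6]
opening: 0.0397
```

>>> move_arm(increments=[[46,0,0,0,0,0,0],[56,0,0,0,0,0,0],[56,0,0,0,0,0,0],[56,0,0,0,0,0,0],[56,0,0,-15,0,0,0],[56,0,0,-30,0,0,0],[56,0,0,-40,0,0,0],[56,0,0,-20,0,0,0]])

```text
time: 10.9
tool_pos: [0.5105, -0.1731, 0.1513]
tool_rot: [-3.141, 0.001, -0.0]
contact_force: [0.8, 0.7, -0.3]
opening: 0.0557
```

>>> move_arm(increments=[[56,-8,-30,0,0,0,0],[56,-10,-35,0,0,0,0],[56,-10,-35,0,0,0,0],[56,-10,-35,0,0,0,0],[56,-8,-25,0,0,0,0],[56,0,-5,0,0,0,0],[56,0,0,0,0,0,0]])

```text
time: 11.78
tool_pos: [0.4662, -0.0051, 0.1605]
tool_rot: [3.137, -0.014, -0.001]
contact_force: [0.4, -0.8, -0.1]
opening: 0.0561
```

```bash
python3 - <<'E'
from cell import robot
from h import *
for n in ["scene","wrist","top"]:
    c=robot.read_camera(n); cv2.imwrite(f"pics/{n}3.png",c["img"][:,:,::-1])
a=cv2.imread("pics/top3.png")[150:300,260:480]
b=cv2.imread("pics/scene3.png")[160:310,100:320]
cv2.imwrite("pics/c3.png",cv2.resize(np.hstack([a,b]),None,fx=1.8,fy=1.8,interpolation=cv2.INTER_CUBIC))
s=robot.observe();print(s["tool_pos"],s["tool_rot"],s["contact_force"],s["opening"])
E
```

```text
[ 0.46611363 -0.00574751  0.15999934] [ 3.13702009e+00 -1.30359088e-02 -2.84063998e-03] [ 0.29252508 -0.87249615  0.0915628 ] 0.055888918383866226
```

View pics/c3.png

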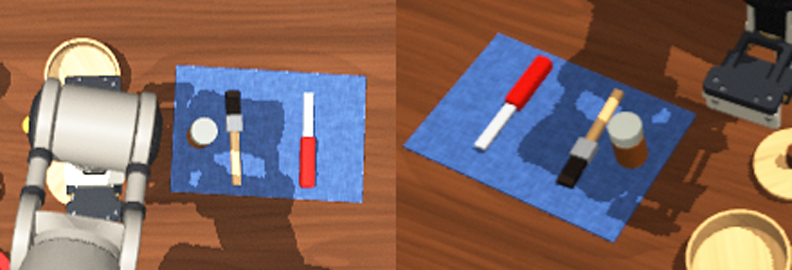

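View pics/wrist3.png

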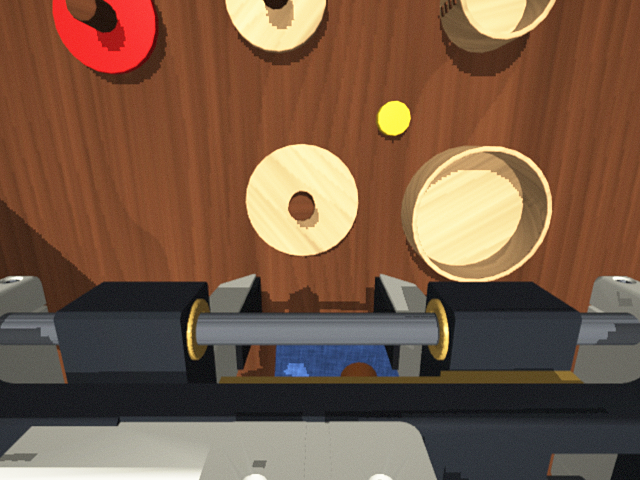

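The jar stands upright on the mat between its edge and the brush. The medium pale lid is in the wrist view at (302,200). Next I'll confirm it in a crop and measure it.

```bash
python3 - <<'E'
from cell import robot
from h import *
c=robot.read_camera("wrist"); m=pale(c["img"])
x,e=fit(c,[246,143,112,113],[(.05,.008),(.05,.015)],m,.015);print("lid_medium",x,e)
x,e=fit(c,[402,146,150,136],[(.058,0),(.058,.04)],m,.04);print("box_large",x,e)
print("medium?",[ (back(c,246,200,.015)-back(c,358,200,.015))])
k=c["img"][185:230,280:325,::-1]; print("knob center", back(c,301,198,.043),back(c,301.5,205,.043))
cv2.imwrite("pics/lm.png",cv2.resize(c["img"][130:270,230:370,::-1],None,fx=4,fy=4))
s=robot.observe();print(s["tool_pos"],s["tool_rot"])
E
```

```text
lid_medium [0.45254337 0.01732659] 0.10895782483138775
box_large [0.60233934 0.00768174] 0.9743208759875064
medium? [array([-0.09864763,  0.00050941])]
knob center [0.45283074 0.0250431 ] [0.45314066 0.01939426]
[ 0.46600639 -0.00574876  0.15985796] [ 3.13712727e+00 -1.27220767e-02 -3.07069973e-03]
```

View pics/lm.png

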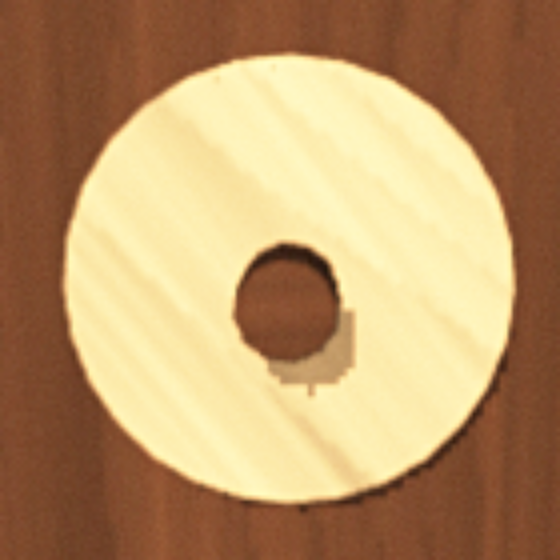

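>>> move_arm(increments=[[50,-13,-23,0,0.004,-0.013,0],[50,0,0,0,0,0,0],[50,0,0,25,0,0,0],[50,0,0,30,0,0,0],[50,0,0,25,0,0,0],[50,0,0,10,0,0,0],[50,0,0,0,0,0,0],[50,0,0,0,0,0,0]])

```text
time: 12.98
tool_pos: [0.458, 0.0114, 0.0684]
tool_rot: [3.139, -0.006, -0.008]
contact_force: [-0.2, 0.8, 0.3]
opening: 0.05
```

>>> move_arm(increments=[[50,-5,-6,0,0.002,-0.006,-0.008],[50,0,0,0,0,0,0],[50,0,0,20,0,0,0],[50,0,0,20,0,0,0],[50,0,0,5,0,0,0],[50,0,0,0,0,0,0]])

```text
time: 13.72
tool_pos: [0.4554, 0.018, 0.0257]
tool_rot: [3.14, -0.007, 0.002]
contact_force: [-0.1, 0.7, -0.1]
opening: 0.0502
```

>>> move_arm(increments=[[50,-3,0,6,0.001,-0.006,0],[50,0,0,0,0,0,0],[20,0,0,0,0,0,0],[20,0,0,0,0,0,0],[20,0,0,0,0,0,0],[20,0,0,0,0,0,0]], newtons=25)

```text
time: 14.48
tool_pos: [0.4534, 0.0179, 0.021]
tool_rot: [3.14, -0.004, 0.002]
contact_force: [0.4, -0.3, -1.1]
opening: 0.0215
```

>>> move_arm(increments=[[20,0,0,-15,0,0,0],[20,0,0,-30,0,0,0],[20,0,0,-35,0,0,0],[20,0,0,-20,0,0,0],[20,10,-25,-5,0,0,0],[20,18,-40,0,0,0,0],[20,20,-45,0,0,0,0],[20,20,-45,0,0,0,0],[20,20,-45,0,0,0,0],[20,20,-45,0,0,0,0],[20,15,-35,0,0,0,0],[20,5,-10,0,0,0,0]])

```text
time: 15.98
tool_pos: [0.582, 0.3161, 0.1267]
tool_rot: [3.139, 0.001, -0.001]
contact_force: [0.6, -0.3, -0.4]
opening: 0.0209
```

>>> move_arm(increments=[[20,0,0,0,0,0,0],[20,0,0,0,0,0,0]])

```text
time: 16.23
tool_pos: [0.5812, 0.315, 0.1257]
tool_rot: [3.138, 0.004, -0.001]
contact_force: [0.4, 0.2, -1.8]
opening: 0.0213
```

>>> move_arm(increments=[[20,18,-39,0,0.003,0.004,0],[20,0,0,0,0,0,0],[20,0,0,0,0,0,0]])

```text
time: 16.6
tool_pos: [0.5991, 0.3502, 0.1257]
tool_rot: [3.139, 0.002, -0.005]
contact_force: [-0.8, -0.4, -0.4]
opening: 0.0214
```

```bash
python3 - <<'E'
from cell import robot
from h import *
for n in ["scene","wrist"]:
    c=robot.read_camera(n); cv2.imwrite(f"pics/{n}4.png",c["img"][:,:,::-1])
s=robot.observe();print(s["tool_pos"],s["tool_rot"],s["contact_force"],s["opening"])
E
```

```text
[0.5991854  0.35037338 0.12593009] [ 3.13912082e+00  1.47043374e-03 -5.31636220e-03] [ 0.33852518  0.91565978 -0.42256872] 0.021203159608062006
```

View pics/wrist4.png

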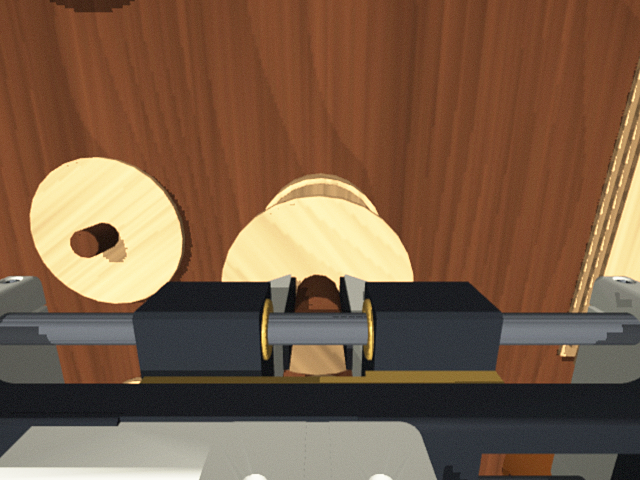

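View pics/scene4.png

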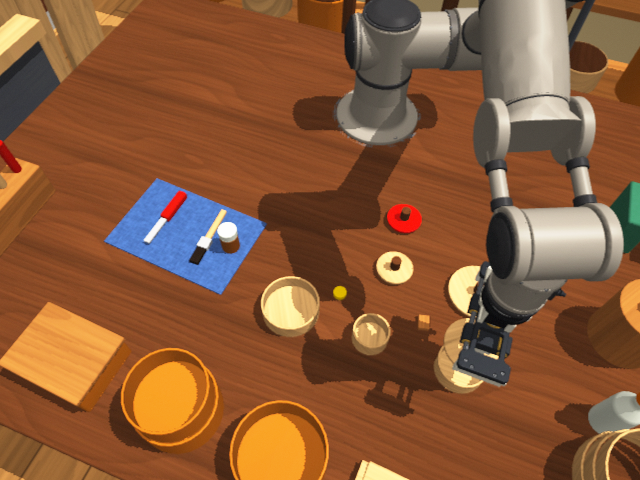

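>>> move_arm(increments=[[20,0,-4,15,0.002,0.002,-0.005],[20,0,0,20,0,0,0],[20,0,0,15,0,0,0],[20,0,0,5,0,0,0],[20,0,0,0,0,0,0],[20,0,0,0,0,0,0]])

```text
time: 17.45
tool_pos: [0.5987, 0.3529, 0.0678]
tool_rot: [3.141, 0.0, -0.001]
contact_force: [-0.8, 0.4, -1.5]
opening: 0.0214
```

>>> move_arm(increments=[[20,0,-1,5,0,0,0],[20,0,0,4,0,0,0],[20,0,0,3,0,0,0],[20,0,0,0,0,0,0],[20,0,0,0,0,0,0]])

```text
time: 18.08
tool_pos: [0.5993, 0.3544, 0.0562]
tool_rot: [-3.141, -0.002, -0.001]
contact_force: [-0.2, -0.7, -0.4]
opening: 0.0209
```

>>> move_arm(increments=[[20,0,0,2,0,0,0],[20,0,0,0,0,0,0],[20,0,0,1,0,0,0],[20,0,0,0,0,0,0]])

```text
time: 18.58
tool_pos: [0.5994, 0.3544, 0.0532]
tool_rot: [-3.141, -0.002, -0.001]
contact_force: [0.5, 0.0, -0.4]
opening: 0.0212
```

Within 0.3 mm of the seated height, so I'll release and rise.

>>> move_arm(increments=[[20,0,0,0.5,0,0,0],[28,0,0,0,0,0,0],[44,0,0,0,0,0,0],[50,0,0,0,0,0,0],[50,0,0,-10,0,0,0],[50,0,0,-30,0,0,0],[50,0,0,-40,0,0,0],[50,0,0,-20,0,0,0],[50,0,0,0,0,0,0]])

```text
time: 19.7
tool_pos: [0.5998, 0.3546, 0.1589]
tool_rot: [-3.14, -0.005, -0.001]
contact_force: [-0.1, 0.6, -0.9]
opening: 0.05
```

>>> move_arm(increments=[[50,-20,2,0,0,0,0],[50,-40,4,0,0,0,0],[50,-40,4,0,0,0,0],[50,-40,4,0,0,0,0],[50,-20,4,0,0,0,0],[50,0,0,0,0,0,0],[50,0,0,0,0,0,0]])

```text
time: 20.58
tool_pos: [0.4335, 0.3347, 0.1526]
tool_rot: [3.14, 0.001, -0.002]
contact_force: [-0.0, 0.3, 0.4]
opening: 0.0502
```

```bash
python3 - <<'E'
from cell import robot
from h import *
for n in ["scene","wrist"]:
    c=robot.read_camera(n); cv2.imwrite(f"pics/{n}5.png",c["img"][:,:,::-1])
    print([d for d in robot.look_for("lid_large",n)])
cv2.imwrite("pics/s5c.png",cv2.resize(cv2.imread("pics/scene5.png")[240:420,330:540],None,fx=3,fy=3))
s=robot.observe();print(s["tool_pos"],s["tool_rot"],s["contact_force"],s["opening"])
E
```

```text
[{'rect': [448.9, 265.1, 61.2, 56.6], 'conf': 0.67}, {'rect': [501.7, 219.5, 51.9, 39.5], 'conf': 0.6}]
[{'rect': [16.8, 35.4, 158.0, 158.0], 'conf': 0.72}, {'rect': [241.1, 134.2, 142.5, 142.5], 'conf': 0.56}]
[0.43355505 0.3345596  0.1525804 ] [ 3.14005425e+00  9.50277547e-04 -2.47569506e-03] [ 0.22915453  0.12413519 -0.94346312] 0.04971679011980483
```

View pics/s5c.png

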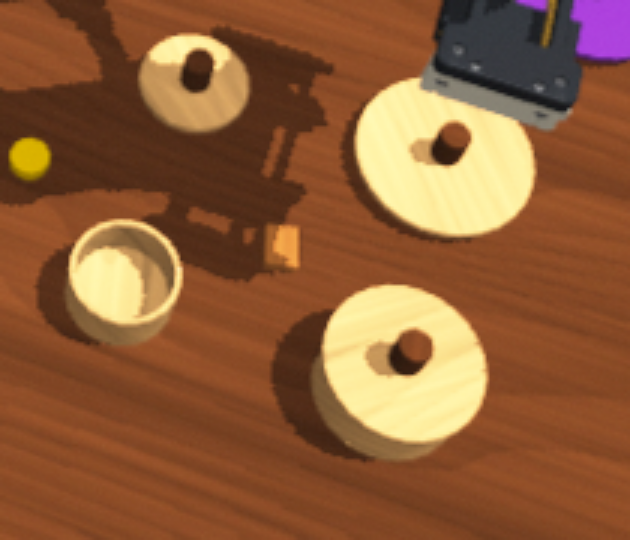

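View pics/wrist5.png

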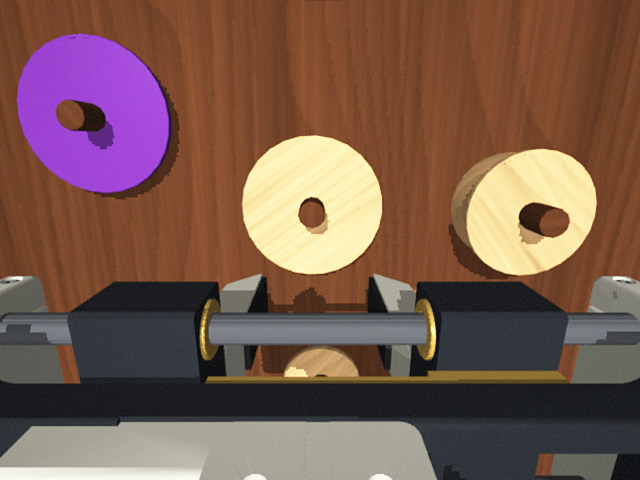

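The medium box is closed flat. The wrist view shows the purple look-alike at (94,113) and the pale large lid at (312,204), which is the one meant. I'll confirm in a crop.

```bash
python3 - <<'E'
from cell import robot
from h import *
c=robot.read_camera("wrist"); m=pale(c["img"])
x,e=fit(c,[242,134,141,142],[(.061,.008),(.061,.015)],m,.015);print("lid_large",x,e)
x,e=fit(c,[452,148,146,130],[(.05,.04),(.05,.047)],m,.047);print("lid_medium seated",x,e)
print("diam",back(c,383,204,.015)-back(c,242,204,.015))
cv2.imwrite("pics/ll.png",cv2.resize(c["img"][120:290,220:400,::-1],None,fx=3,fy=3))
s=robot.observe();print(s["tool_pos"],s["tool_rot"])
E
```

```text
lid_large [0.42671469 0.35356076] 0.15031626601321108
lid_medium seated [0.59358728 0.35559759] 3.247950373602009
diam [ 0.12167844 -0.00031287]
[0.43344312 0.33451509 0.15260388] [ 3.14003640e+00  1.01684156e-03 -2.48151883e-03]
```

View pics/ll.png

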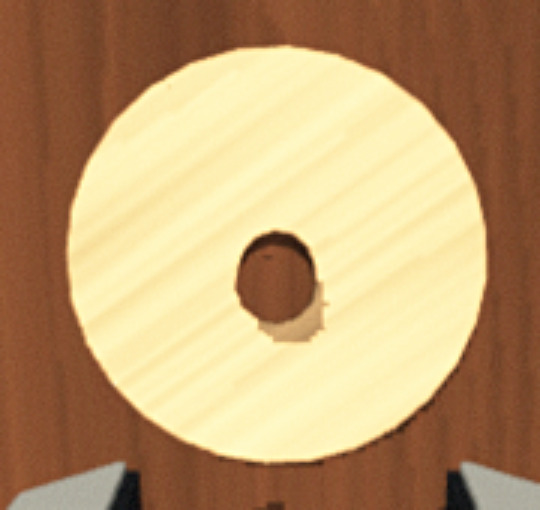

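The measured diameter of 121.7 mm confirms this is the large lid.

>>> move_arm(increments=[[50,-6,-19,0,0.001,0,0],[50,0,0,0,0,0,0],[50,0,0,25,0,0,0],[50,0,0,30,0,0,0],[50,0,0,25,0,0,0],[50,0,0,5,0,0,0],[50,0,0,0,0,0,0],[50,0,0,0,0,0,0]])

```text
time: 21.82
tool_pos: [0.4287, 0.3576, 0.0673]
tool_rot: [-3.14, -0.003, -0.0]
contact_force: [-0.0, 0.3, -0.1]
opening: 0.0499
```

>>> move_arm(increments=[[50,-2,4,0,0,-0.003,0],[50,0,0,0,0,0,0],[50,0,0,20,0,0,0],[50,0,0,18,0,0,0],[50,0,0,5,0,0,0],[50,0,0,0,0,0,0],[50,0,0,0,0,0,0]])

```text
time: 22.7
tool_pos: [0.4291, 0.3546, 0.0276]
tool_rot: [-3.135, -0.007, -0.0]
contact_force: [0.1, 0.2, -0.1]
opening: 0.05
```

>>> move_arm(increments=[[50,-2,1,6,-0.006,-0.007,0],[50,0,0,0,0,0,0],[20,0,0,0,0,0,0],[20,0,0,0,0,0,0],[20,0,0,0,0,0,0],[20,0,0,0,0,0,0]], newtons=30)

```text
time: 23.45
tool_pos: [0.4276, 0.354, 0.0224]
tool_rot: [-3.141, -0.001, -0.0]
contact_force: [0.6, 0.4, 0.2]
opening: 0.0211
```

>>> move_arm(increments=[[20,0,0,-15,0,0,0],[20,0,0,-30,0,0,0],[20,0,0,-35,0,0,0],[20,0,0,-20,0,0,0],[20,12,25,-5,0,0,0],[20,22,40,0,0,0,0],[20,24,48,0,0,0,0],[20,24,48,0,0,0,0],[20,24,48,0,0,0,0],[20,24,48,0,0,0,0],[20,22,45,0,0,0,0],[20,10,20,0,0,0,0]])

```text
time: 24.95
tool_pos: [0.5947, 0.0246, 0.1428]
tool_rot: [-3.138, -0.011, 0.005]
contact_force: [0.0, 0.1, -0.2]
opening: 0.0213
```

>>> move_arm(increments=[[20,0,0,0,0,0,0],[20,0,0,0,0,0,0]])

```text
time: 25.2
tool_pos: [0.5945, 0.0246, 0.1434]
tool_rot: [-3.137, -0.011, 0.003]
contact_force: [0.4, 0.5, -1.2]
opening: 0.0213
```

>>> move_arm(increments=[[20,8,17,0,-0.004,-0.011,0.003],[20,0,0,0,0,0,0],[20,0,0,20,0,0,0],[20,0,0,25,0,0,0],[20,0,0,15,0,0,0],[20,0,0,5,0,0,0],[20,0,0,0,0,0,0],[20,0,0,0,0,0,0]])

```text
time: 26.2
tool_pos: [0.6034, 0.0109, 0.0787]
tool_rot: [-3.141, -0.001, 0.005]
contact_force: [-0.2, -0.4, -0.9]
opening: 0.0211
```

>>> move_arm(increments=[[20,-1,3,8,0,0,0.005],[20,0,0,0,0,0,0],[20,0,0,6,0,0,0],[20,0,0,4,0,0,0],[20,0,0,2,0,0,0],[20,0,0,0,0,0,0]])

```text
time: 26.95
tool_pos: [0.603, 0.0075, 0.0584]
tool_rot: [-3.141, -0.003, -0.0]
contact_force: [-0.5, -0.2, -0.2]
opening: 0.0217
```

>>> move_arm(increments=[[20,-1,0,2.5,0,-0.003,0],[20,0,0,0,0,0,0],[20,0,0,1.5,0,0,0],[20,0,0,0,0,0,0]])

```text
time: 27.45
tool_pos: [0.6023, 0.0075, 0.0545]
tool_rot: [-3.141, -0.001, -0.0]
contact_force: [-0.7, 0.3, -0.9]
opening: 0.0214
```

>>> move_arm(increments=[[20,0,0,0.5,0,0,0],[28,0,0,0,0,0,0],[44,0,0,0,0,0,0],[50,0,0,0,0,0,0],[50,0,0,-10,0,0,0],[50,0,0,-30,0,0,0],[50,0,0,-40,0,0,0],[50,0,0,-20,0,0,0],[50,0,0,0,0,0,0]])

```text
time: 28.58
tool_pos: [0.6027, 0.0074, 0.1597]
tool_rot: [-3.141, -0.003, -0.0]
contact_force: [-0.4, 0.4, -0.4]
opening: 0.0501
```

>>> move_arm(increments=[[50,-20,-15,0,0,0,0],[50,-35,-30,0,0,0,0],[50,-35,-30,0,0,0,0],[50,-35,-30,0,0,0,0],[50,-30,-28,0,0,0,0],[50,-8,-10,0,0,0,0],[50,0,0,0,0,0,0],[50,0,0,0,0,0,0]])

```text
time: 29.58
tool_pos: [0.434, 0.1527, 0.1542]
tool_rot: [3.141, 0.002, -0.002]
contact_force: [0.2, -0.6, -0.1]
opening: 0.0498
```

```bash
python3 - <<'E'
from cell import robot
from h import *
for n in ["scene","wrist"]:
    c=robot.read_camera(n); cv2.imwrite(f"pics/{n}6.png",c["img"][:,:,::-1])
    print([d for d in robot.look_for("lid_small",n)])
cv2.imwrite("pics/s6c.png",cv2.resize(cv2.imread("pics/scene6.png")[190:370,230:440],None,fx=3,fy=3))
s=robot.observe();print(s["tool_pos"],s["tool_rot"],s["contact_force"],s["opening"])
E
```

```text
[{'rect': [375.2, 250.3, 35.4, 35.8], 'conf': 0.75}, {'rect': [108.3, 179.0, 157.6, 115.0], 'conf': 0.45}, {'rect': [216.3, 222.7, 21.0, 32.7], 'conf': 0.3}]
[{'rect': [277.9, 159.9, 88.8, 87.7], 'conf': 0.68}, {'rect': [128.1, 171.9, 92.4, 89.6], 'conf': 0.61}]
[0.43371804 0.1526376  0.15417758] [ 3.14095999e+00  2.69328833e-03 -2.69975193e-03] [-0.70787635  0.02526568 -0.21658525] 0.05025048155449609
```

View pics/s6c.png

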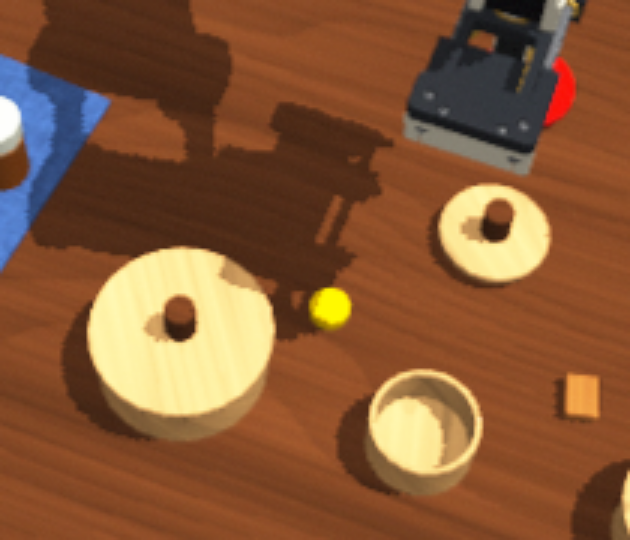

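View pics/wrist6.png

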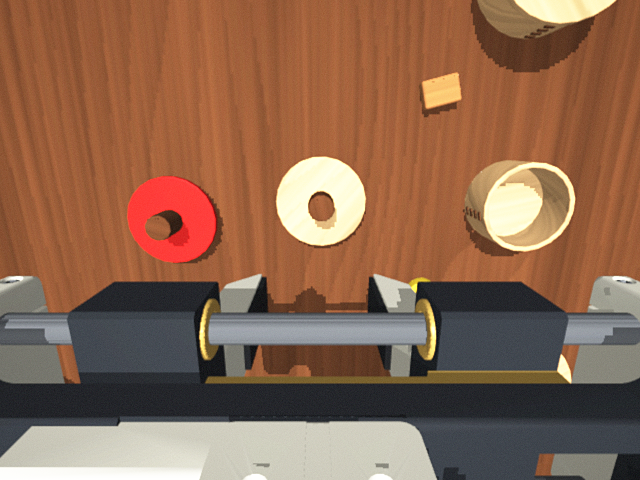

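The large box is closed flat. In the wrist view the red look-alike is at (172,219), and the pale small lid at (321,201) is the one meant. I'll crop and measure.

```bash
python3 - <<'E'
from cell import robot
from h import *
c=robot.read_camera("wrist"); m=pale(c["img"])
x,e=fit(c,[277,157,89,89],[(.039,.008),(.039,.015)],m,.015);print("lid_small",x,e,"diam",back(c,366,201,.015)-back(c,277,201,.015))
x,e=fit(c,[464,160,112,92],[(.036,0),(.036,.04)],m,.04);print("box_small",x,e)
for l,r,t,b in [(483,575,163,250)]:
    print("rim center", back(c,(l+r)/2,(t+b)/2,.04))
cv2.imwrite("pics/ls.png",cv2.resize(c["img"][140:260,110:400,::-1],None,fx=2.5,fy=2.5))
E
```

```text
lid_small [0.43453513 0.17659224] 0.13197400692533956 diam [ 0.07703518 -0.00019564]
box_small [0.60042167 0.17569325] 0.4153209465777507
rim center [0.59971067 0.17700065]
```

View pics/ls.png

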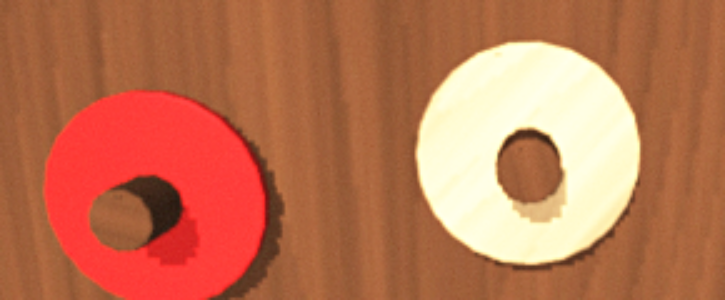

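>>> move_arm(increments=[[50,1,-23,0,0,0.002,0],[50,0,0,0,0,0,0],[50,0,0,25,0,0,0],[50,0,0,30,0,0,0],[50,0,0,25,0,0,0],[50,0,0,5,0,0,0],[50,0,0,0,0,0,0],[50,0,0,0,0,0,0]])

```text
time: 30.82
tool_pos: [0.4377, 0.1725, 0.0688]
tool_rot: [3.14, -0.003, -0.005]
contact_force: [0.2, -0.5, 0.1]
opening: 0.0498
```

>>> move_arm(increments=[[50,-3,-4,0,0.001,-0.003,-0.005],[50,0,0,0,0,0,0],[50,0,0,20,0,0,0],[50,0,0,18,0,0,0],[50,0,0,5,0,0,0],[50,0,0,0,0,0,0],[50,0,0,0,0,0,0]])

```text
time: 31.7
tool_pos: [0.4371, 0.1778, 0.0284]
tool_rot: [-3.14, -0.008, 0.002]
contact_force: [-0.4, 0.8, 0.1]
opening: 0.0499
```

>>> move_arm(increments=[[50,-2,1,7,0,-0.007,0],[50,0,0,0,0,0,0],[20,0,0,0,0,0,0],[20,0,0,0,0,0,0],[20,0,0,0,0,0,0],[20,0,0,0,0,0,0]], newtons=20)

```text
time: 32.45
tool_pos: [0.4357, 0.1769, 0.022]
tool_rot: [-3.14, -0.002, 0.002]
contact_force: [-0.3, -0.6, -1.6]
opening: 0.0212
```

>>> move_arm(increments=[[20,0,0,-15,0,0,0],[20,0,0,-30,0,0,0],[20,0,0,-30,0,0,0],[20,0,0,-10,0,0,0],[20,20,0,0,0,0,0],[20,40,0,0,0,0,0],[20,40,0,0,0,0,0],[20,35,0,0,0,0,0],[20,20,0,0,0,0,0],[20,5,0,0,0,0,0],[20,0,0,0,0,0,0],[20,0,0,0,0,0,0]])

```text
time: 33.95
tool_pos: [0.5945, 0.1764, 0.1016]
tool_rot: [3.141, 0.011, 0.003]
contact_force: [-0.7, 0.5, -0.1]
opening: 0.0214
```

>>> move_arm(increments=[[20,6,0,0,0,0.011,0.003],[20,0,0,0,0,0,0],[20,0,0,15,0,0,0],[20,0,0,12,0,0,0],[20,0,0,5,0,0,0],[20,0,0,0,0,0,0],[20,0,0,0,0,0,0]])

```text
time: 34.83
tool_pos: [0.5993, 0.1767, 0.067]
tool_rot: [3.141, 0.001, 0.0]
contact_force: [-0.8, -0.8, -0.0]
opening: 0.0219
```

>>> move_arm(increments=[[20,1,0,5,0,0.001,0],[20,0,0,4,0,0,0],[20,0,0,0,0,0,0],[20,0,0,2,0,0,0],[20,0,0,0,0,0,0]])

```text
time: 35.45
tool_pos: [0.6009, 0.1768, 0.0559]
tool_rot: [3.141, -0.002, 0.0]
contact_force: [-0.7, -0.4, -0.5]
opening: 0.0212
```

>>> move_arm(increments=[[20,0,0,1.5,0,-0.002,0],[20,0,0,0,0,0,0],[20,0,0,0.5,0,0,0],[20,0,0,0,0,0,0]])

```text
time: 35.95
tool_pos: [0.601, 0.1768, 0.0541]
tool_rot: [3.141, -0.0, 0.0]
contact_force: [0.0, 0.1, -0.4]
opening: 0.0213
```

Seated height reached. I'll release, rise, and back off toward the base for a clear look.

>>> move_arm(increments=[[20,0,0,0.5,0,0,0],[28,0,0,0,0,0,0],[44,0,0,0,0,0,0],[50,0,0,0,0,0,0],[50,0,0,-10,0,0,0],[50,0,0,-30,0,0,0],[50,0,0,-40,0,0,0],[50,0,0,-40,0,0,0],[50,-20,0,-20,0,0,0],[50,-40,0,0,0,0,0],[50,-40,0,0,0,0,0],[50,-40,0,0,0,0,0]])

```text
time: 37.45
tool_pos: [0.4602, 0.1767, 0.2026]
tool_rot: [-3.14, -0.007, -0.002]
contact_force: [-0.6, -0.1, 0.2]
opening: 0.0501
```

>>> move_arm(increments=[[50,-30,0,0,0,0,0],[50,0,0,0,0,0,0],[50,0,0,0,0,0,0]])

```text
time: 37.83
tool_pos: [0.4283, 0.177, 0.2051]
tool_rot: [-3.139, -0.011, -0.0]
contact_force: [-0.1, 0.2, -0.3]
opening: 0.0501
```

```bash
python3 - <<'E'
from cell import robot
from h import *
for n in ["scene","top"]:
    c=robot.read_camera(n); cv2.imwrite(f"pics/{n}7.png",c["img"][:,:,::-1]); m=pale(c["img"])
    for k,p,rb,rl in [("L",(.602,.0076),.058,.061),("M",(.599,.3545),.047,.05),("S",(.6003,.1763),.036,.039)]:
        uv=proj(c,np.vstack([circ(*p,rl,.047),circ(*p,rb,0)])); l,t=uv.min(0); w,h=uv.max(0)-uv.min(0)
        # lid disc alone approximated with box below
        x,e=fit(c,[l,t,w,h],[(rl,.047),(rl,.04),(rb,0)],m,.04); print(n,k,x.round(4),round(e,2))
s=robot.observe();print(s["tool_pos"],s["tool_rot"],s["contact_force"],s["time"])
cv2.imwrite("pics/s7c.png",cv2.resize(cv2.imread("pics/scene7.png")[160:410,100:510],None,fx=1.9,fy=1.9,interpolation=cv2.INTER_CUBIC))
cv2.imwrite("pics/t7c.png",cv2.resize(cv2.imread("pics/top7.png")[150:350,110:480],None,fx=2.1,fy=2.1,interpolation=cv2.INTER_CUBIC))
E
```

```text
scene L [0.6029 0.0064] 0.62
scene M [0.5992 0.3539] 0.97
scene S [0.6001 0.1764] 1.22
top L [0.6022 0.0074] 0.3
top M [0.5991 0.3548] 0.22
top S [0.6014 0.1771] 0.4
[0.42838661 0.17688688 0.20464292] [-3.13964139e+00 -1.02617274e-02 -7.01882751e-04] [-0.80931155 -0.42846541 -0.21050862] 37.925
```

View pics/s7c.png

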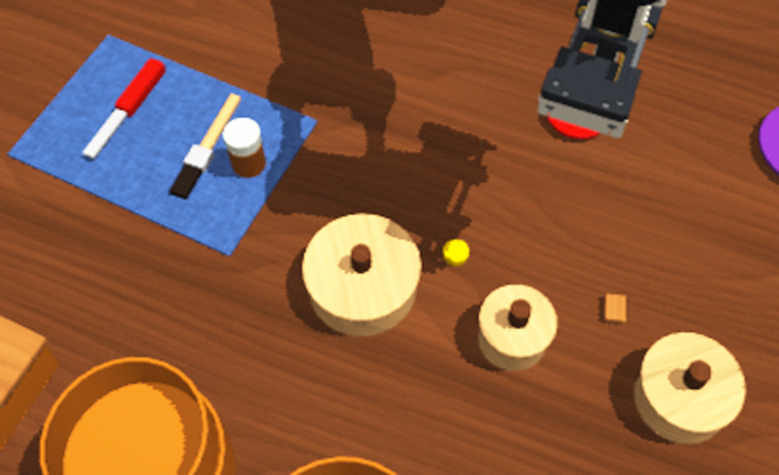

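View pics/t7c.png

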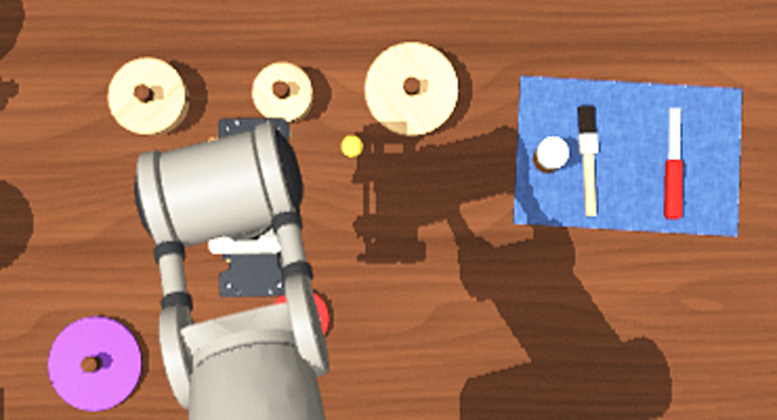

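All three boxes are closed flat, and the jar stands on the mat clear of the brush and chisel, which haven't moved.

```bash
python3 -c "
from cell import robot
print(robot.hand_in())"
```

```text
the job is handed in; nothing more can be done
None
```

The job is handed in at about 38 s of the 102 s allowed. The jar came out of the large box first and now stands upright on the mat between the mat's edge and the brush. After that, the medium, large and small pale lids went onto their own boxes, and I left the red and purple look-alikes alone.

**Lids:** Each lid reached its seated height within about 0.3 mm before release. In the last scene and top pictures all three sit flat and centred.

**Boxes:** Their fitted positions in those pictures are within about 2 mm of the start, which is the calibration error.

**Jar, brush and chisel:** The jar is wholly on the mat. By measurement it has about 20 mm clear on each side. The brush and chisel look unmoved, though I judged that by eye and did not measure them again.

**Checks that disagreed:** One wrist-camera fit of the seated medium lid was poor and put it about 6 mm off. The box wall and lid had merged in that picture. The later top and scene fits both put it back in place. No other check failed.

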